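# Set up a cordless blower on its drying jig and lock it on full

## Task

Lay the freshly wiped rectangular pine block flat on the two battens in front of the blower's nozzle, centred, with its long side square across the air stream, and turn the black eccentric knob clockwise until its steel lobe bears firmly on the blower and clamps it against the fence. With both done, squeeze the red trigger to its first pressure point and pause there for about a second on low, then pull on through the second stage until it locks on full, and let go. Everything stays clamped, locked on and in place; leave the wedge, the tape measure and the brush where they are.

Things in the scene. Friction and masses are not known exactly. Their poses are not given: they have to be found in the camera images.
- jig: Plywood drying board, screwed down, 18 mm thick. Origin on its underside, below the place of the blower's barrel. Own frame: x away from the robot, y left, z up; the board covers x -115 to +75 mm, y -222 to +68 mm. Two wooden battens near its -y end carry the work (see rest).
- rest (a point): Middle of the tops of the two battens (10 mm wide, 56 mm long in y, at x -18 and +18 mm), at (0, -178, 28) mm in the jig frame, turning with the jig. The underside centre of the pine block goes here, its long side along the jig's x. The nozzle tip is then 36 mm from the block; a wooden stop (top 42 mm above the jig's origin) stands behind, its face at y -210 mm.
- fence: Aluminium fence fixed on the jig, same origin and axes as the jig: two rubber-faced posts on the grip side of the barrel (9 mm thick, faces at x -24 mm, at y +35 and -77 mm, tops 60 mm above the origin) and a back stop behind the barrel (face at y +45 mm).
- blower: Loose blue and black cordless blower, 0.55 kg, lying on its side on the jig, 1 to 4 mm off the fence. Origin under the barrel; home, its frame is the jig's but 18 mm higher. Barrel along y, 48 mm thick, y -90 to +45 mm; nozzle tip at y -125. Grip to -x: x -24 to -85, y -8 to +24, 34 mm thick, mid-height z 24 mm. Then the battery foot: x to -111, y -28 to +36, z 0 to 48.
- trigger_face (a point): Middle of the front face of the red trigger (32 mm long in x, 22 mm high), in the blower's frame at (-52, -26, 24) mm at rest. Squeezed, it moves to +y into the grip. From above, one finger fits before it (on its -y side) and the other behind the grip.
- grip_back (a point): Middle of the back of the grip, opposite the trigger, in the blower's frame at (-52, +24, 24) mm. From here to the trigger's face: 50 mm at rest, 43 mm at the pressure point, 39 mm locked.
- trigger (a joint): Trigger travel in m, 0 at rest. First stage (low): light, 2 to 4 N, up to the pressure point at 0.007; there the force jumps to about 12 N. Second stage (full) rises to about 16 N; at 0.0115 to 0.012 a spring catch drops in by itself and then holds the trigger near 0.011 when let go. Hard stop 0.0135. Let go earlier, it springs back to 0. A yellow button on the grip snaps down as it locks.
- knob (a joint): Angle of the eccentric knob in rad: starts at 0.3 to 0.55, grows clockwise seen from above, stop at 1.75; stays where it is left. Its axis stands at (+44, -20) mm in the jig frame, beside the barrel, away from the grip. Turned, the lobe pushes the blower to the posts, has it home at about 1.57 and then presses harder the farther it is turned; 1.65 to 1.7 is firm.
- lobe: The knob's off-centre steel disc, radius 20 mm, centre 6 mm off the axis (to the jig's +x at joint 0, turning with the knob), 24 to 50 mm above the jig's origin. Its origin is on the knob's axis, on the board.
- knob_grip (a point): Middle of the knob's black wing, on the knob's axis, 85 mm above the jig's origin. The wing is 48 mm long, 13 mm thick and 26 mm high (72 to 98 mm above the jig's origin); its length lies along the jig's x at joint 0 and turns with the knob.
- pine_block: Rectangular pine block, 33 mm (its x) by 58 mm (its y) by 38 mm high, about 60 g, loose on the cabinet top. Origin at the centre of its underside.
- pine_wedge: Wedge-shaped pine offcut, 34 by 60 by 36 mm, loose; bystander. Origin at the centre of its underside.
- tape_measure: Yellow tape measure, 35 by 70 by 66 mm, standing at the far right; bystander. Origin at the centre of its underside.
- brush: Flat paint brush, 25 by 66 by 12 mm, lying on the free front corner of the jig board; bystander. Origin at the centre of its underside.

How it is judged:
By the outcome, as a careful person would: the job done as asked, in the order asked, and still so for the second after the job is handed in, with the robot touching nothing.
It also fails if it takes over 67 s, if anything falls off the work surface, if the arm or the gripper's body presses on something with over 40 N, if the wrist force passes 120 N, or if a joint passes its speed limit or range.

## Robot

A 6-joint arm with a two-finger parallel gripper is mounted at the origin on a cart in front of the work surface, level with it; the furniture and walls round the work are solid. World frame = base frame: x ahead of the robot, y to its left, z up, the work surface at z = 0. Lengths are in mm, angles in rad, forces in N, time in s.
With the tool pointing down it reaches from about 275 to 750 mm from the base axis. Payload 10.2 kg.
Tool frame: the origin (TCP) lies between the finger pads; the fingertips stand 17 mm ahead of it and the grasp point (between the pads) lies 2 mm behind it (tips_ahead is the distance from the TCP to the fingertips, in mm); z points along the fingers, y is the line along which they close (so a half turn about z gives the same grasp; the last joint's range is limited). The gripper opens to 85 mm and grips with 20 to 120 N. Pads are 22 mm wide; open, the fingers measure 114 mm over their backs; the gripper's body (76 mm by 85 mm) begins 54 mm behind the grasp point. The pads swing forward as they close: fully open they stand 13 mm farther back than shut.
Start: joints at [1.108, 0.313, 1.498, -0, 1.331, -0.223], TCP at [124.705, 509.98, 248.294] pointing down, gripper open.
Joint ranges: [-2.94, 2.94], [-0.97, 2.17], [0.19, 2.56], [-1.23, 4.37], [0.02, 3.11], [-2.88, 2.88]. Speed limits (rad/s): [2.39, 2.39, 3.01, 3.14, 3.14, 3.14].

## Interface

Orientations are given as a unit quaternion [w, x, y, z].
In Python, from rig import sense, capture, finish_job, boxes_of, tips_ahead gives the robot as it stands.
- The arm moves only by the tool drive_tool, never from a script. Its argument "commands" is text: rows parted by semicolons, each of 7 numbers parted by spaces: the shift along the world's x, y, z in units of 0.1 m (1.0 is 0.1 m), then the turn, a rotation vector about the world's x, y, z in units of pi/4 rad (1.0 is pi/4 rad), then the opening in per cent of the stroke, from 0 (shut) to 100 (fully open). A call has 1 to 20 rows; each row shifts and turns the commanded pose from where the row before left it; what a row does not reach is not made up. A row lasts 1/12 s, in which the tool goes at most 41.7 mm and 7.16 degrees, less where a joint would pass 70% of its speed; a pose out of reach is approached as far as the arm can. A call with a number of a shift or a turn outside -1 to 1 is refused whole. A call with a gripper value outside its range is refused whole. The fingers move at their own pace and stop on an object; "force" is the grip in N (left out, the last holds). Time passes only in rows, so rows that do not move let the fingers close. It gives the time, the measured TCP pose, the force, the opening and the grip force at its end, in the units of the state.
- sense(): the state, without advancing time (a new reading comes with each control period).
- capture(name): name is "side" or "top"; returns a dict with "pixels" (420x560x3 uint8, blue, green, red), "fov_y" (degrees; the focal length in pixels is half the picture's height over the tangent of half this angle, whatever the lens; pixels are square), "cx", "cy" (the principal point, pixels), "position" and "attitude" of the camera in the world. Camera axes: x right, y down, z forward; pixel columns grow to the right and rows downward; lengths in mm; the calibration is good to about 2 mm. A picture is of the moment at which its call begins. There is no depth.
- finish_job(): hands the job in; it is judged then, once.
Trained networks look in a picture, given as the dict that the camera call returned (one of the last four; its "shot" number tells which), for a name from the list of things; names that differ only in an ending like _2 or _b are one class to them, and where a whole thing is asked for, a point or a joint stands for the part that bears it (a point fixed in the world has none). Each returns a list of dicts, best first, with "confidence" (0 to 1); they miss things now and then, are a little off and sometimes report something else, mostly with a low value. They report only what shows in the picture. A call takes as long as a camera call.
- boxes_of(picture, name): "position" ([column, row] in pixels, amid what is visible of it).
The state is a dict: "time_s": time; "joints": joint angles; "dq": joint speeds; "tau": joint torques, N m; "eef_pos": TCP position; "ee_rot": TCP orientation; "force": force on the tool from outside, world axes, zero at the start; "wrist_torque": the same for the moment, N m; "grip_width": opening from 0.0 (shut) to 1.0 (fully open); "grip_force": force on a finger pad.
Only numpy, scipy, OpenCV 4.12 (cv2) and the standard library are available. Lean on these libraries where they do the work, as an engineer would, in place of code of your own. Each camera call takes 0.05 s, during which the arm holds its last target. There are 200 camera calls.

## Working session

There is one attempt and no reset: what is moved stays moved. The work goes in short steps, Python scripts to look and compute and a tool call to move; the robot and the scene stay as the last step left them, time stands still between calls to the robot, and variables do not carry over. Pictures are saved under pics/ and viewed, at most 10 in all, crops included, and the job is handed in when it is done.

Besides the shell and the picture viewer there is one more tool, called in YAML: its name, and indented under it one key for each argument. drive_tool: Moves the arm, as the interface text tells. Shifts and turns lie within -1 to 1; 1 stands for 0.1 m of shift or pi/4 rad of turn. Its arguments: {"type":"object","properties":{"commands":{"type":"string"},"force":{"type":"number"}},"required":["commands"]}

```bash
mkdir -p pics; ls; cat > h.py <<'E'
import numpy as np, cv2
from scipy.spatial.transform import Rotation as R
from rig import *
def rot(a):
    a=np.array(a,float)
    return a if a.shape==(3,3) else R.from_quat(a,scalar_first=True).as_matrix()
def f(p): return 210/np.tan(np.radians(p["fov_y"])/2)
def proj(p,X):
    c=(np.atleast_2d(X)-np.array(p["position"]))@rot(p["attitude"])
    return np.c_[p["cx"]+f(p)*c[:,0]/c[:,2],p["cy"]+f(p)*c[:,1]/c[:,2]]
def ray(p,px,z):
    d=rot(p["attitude"])@np.array([(px[0]-p["cx"])/f(p),(px[1]-p["cy"])/f(p),1])
    o=np.array(p["position"]); return o+d*(z-o[2])/d[2]
E
python3 - <<'E'
from h import *
print({k:v for k,v in sense().items()})
for n in ("top","side"):
    p=capture(n); cv2.imwrite(f"pics/{n}0.png",p["pixels"])
    print(n,{k:v for k,v in p.items() if k!="pixels"})
    for o in ("jig","fence","blower","trigger_face","knob_grip","lobe","pine_block","pine_wedge","tape_measure","brush"):
        print(o,[(np.round(b["position"],1).tolist(),round(b["confidence"],2)) for b in boxes_of(p,o)][:3])
E
```

```text
pics
{'time_s': 0.0, 'joints': array([ 1.10760397e+00,  3.13435666e-01,  1.49844906e+00, -2.32038161e-06,
        1.33098387e+00, -2.23393851e-01]), 'dq': array([-1.04382105e-04,  1.44595829e-04, -4.60064655e-04, -9.25404365e-05,
       -2.83675464e-04, -2.30170099e-03]), 'tau': array([-1.38956708e-03, -4.12267435e+01, -2.59738863e+01, -3.55367292e-04,
        4.16901894e-03,  1.07143376e-05]), 'eef_pos': array([124.59180888, 509.75800602, 247.73788502]), 'ee_rot': array([-2.13674110e-04,  1.19611886e-01,  9.92820522e-01, -6.01127205e-04]), 'force': array([ 0.10770652, -1.38434881, -0.01651371]), 'wrist_torque': array([-0.01235288, -0.0095312 ,  0.03304343]), 'grip_force': 0.0, 'grip_width': 0.9987168483416666}
top {'fov_y': 54.4111334863793, 'cx': 278.50316993573966, 'cy': 209.10991744926565, 'position': array([ 503.91509136, -156.45546589,  914.97330177]), 'attitude': array([ 0.02430084, -0.70336089,  0.70999811, -0.02440517]), 'shot': 1}
jig [([235.2, 235.4], 0.64)]
fence [([166.1, 227.1], 0.65)]
blower [([193.3, 228.7], 0.88)]
trigger_face [([194.1, 243.5], 0.69)]
knob_grip [([208.6, 196.4], 0.64), ([198.4, 200.7], 0.59)]
lobe [([208.6, 195.6], 0.67)]
pine_block [([374.0, 215.4], 0.65)]
pine_wedge [([365.2, 266.8], 0.81)]
tape_measure [([380.1, 155.2], 0.71), ([236.6, 233.7], 0.31)]
brush [([261.0, 260.6], 0.91)]
side {'fov_y': 47.47747936570041, 'cx': 270.5606009845622, 'cy': 212.97019218644704, 'position': array([529.83350414, 618.41352526, 589.09519637]), 'attitude': array([ 0.00999355, -0.03278577,  0.8766901 , -0.47983298]), 'shot': 2}
jig [([301.2, 288.0], 0.73), ([279.6, 323.2], 0.28)]
fence [([281.7, 321.8], 0.58)]
blower [([301.0, 297.4], 0.9)]
trigger_face [([311.7, 290.1], 0.54)]
knob_grip []
lobe [([250.7, 294.0], 0.95)]
pine_block []
pine_wedge [([336.4, 197.2], 0.79)]
tape_measure [([229.3, 182.0], 0.66)]
brush [([337.1, 256.0], 0.7)]
```

```bash
python3 - <<'E'
import cv2
t=cv2.imread("pics/top0.png");s=cv2.imread("pics/side0.png")
cv2.imwrite("pics/topc.png",cv2.resize(t[120:310,140:405],None,fx=3,fy=3,interpolation=cv2.INTER_CUBIC)[:600,:800])
cv2.imwrite("pics/sidec.png",cv2.resize(s[150:350,190:440],None,fx=3,fy=3,interpolation=cv2.INTER_CUBIC)[:600,:800])
E
```

```text
(no output)
```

View pics/topc.png

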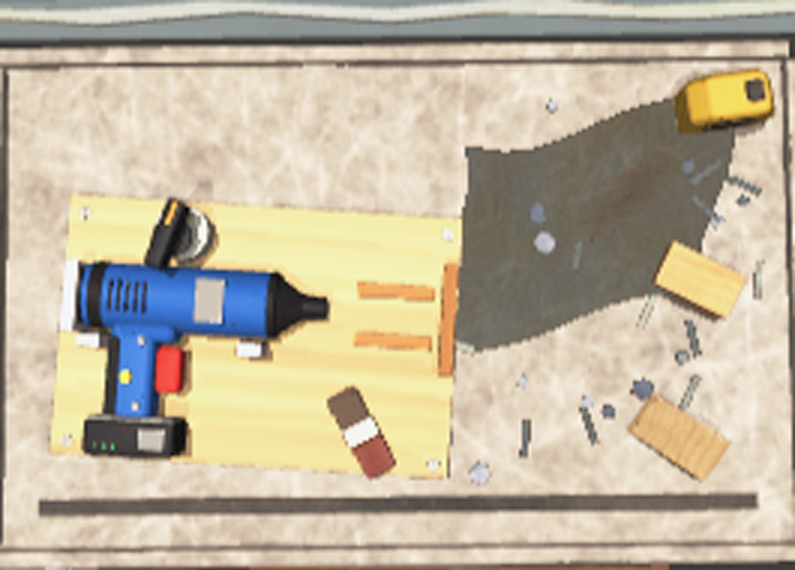

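View pics/sidec.png

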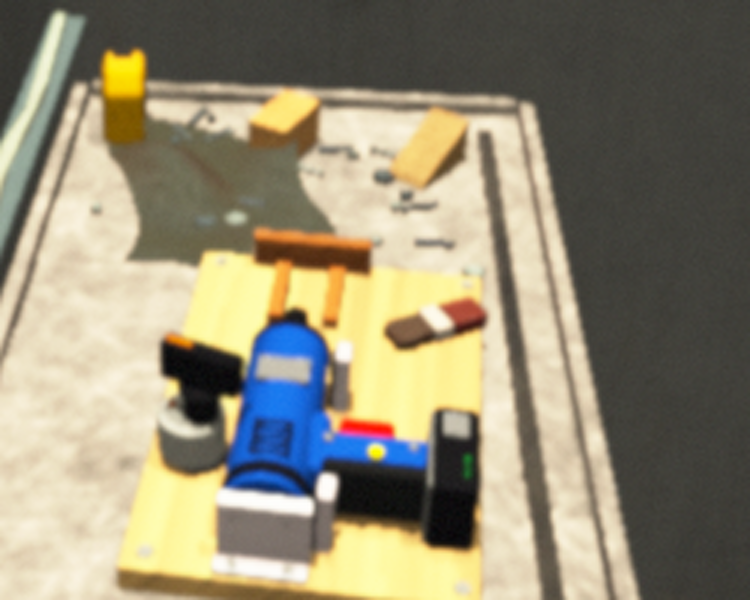

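The top view shows the board (crop corners about (72,195), (462,218), (447,478), (52,453)), with the blower on it and the knob wing tilted right of vertical. The rectangular block is at about (373,213) in the full image and the wedge at (366,266). The side view confirms which of the two is the block: it is the one beside the dark stain.

```bash
cat > fit.py <<'E'
from h import *
from scipy.optimize import least_squares
p=capture("top"); q=capture("side")
T=lambda *a:np.array(a)/3+[140,120]
S=lambda *a:np.array(a)/3+[190,150]
def pose(v,P):
    P=np.array(P,float); c,s=np.cos(v[2]),np.sin(v[2])
    return np.c_[v[0]+c*P[:,0]-s*P[:,1],v[1]+s*P[:,0]+c*P[:,1],P[:,2]]
def fit(name,v0,obs):
    def r(v): return np.concatenate([(proj(c,pose(v,P))-O).ravel() for c,P,O in obs])
    s=least_squares(r,v0,loss="soft_l1"); print(name,s.x.round(3)); print(r(s.x).reshape(-1,2).round(1).tolist()); return s.x
J=[(75,68,18),(75,-222,18),(-115,-222,18),(-115,68,18)]
tj=T((72,195),(462,218),(447,478),(52,453)); 
jt=fit("jig top",[480,-40,-.06],[(p,J,tj)])
js=fit("jig side",jt,[(q,[(75,68,18),(75,-222,18),(-115,-222,18)],S((120,572),(203,252),(483,268)))])
jb=fit("both",jt,[(p,J,tj),(q,[(75,68,18),(75,-222,18),(-115,-222,18)],S((120,572),(203,252),(483,268)))])
B=[(16.5,29,38),(16.5,-29,38),(-16.5,-29,38),(-16.5,29,38)]
tb=T((677,241),(746,280),(724,320),(655,281))
sb=S((290,90),(320,97),(281,125),(250,120))
g=ray(p,(374,214),38); print(g)
bt=fit("block top",[g[0],g[1],-.5],[(p,B,tb)])
for n,P in (("knob",(44,-20,85)),("rest",(0,-178,28)),("trig",(-52,-26,42))): print(n,pose(jt,[P]).round(1),proj(p,pose(jt,[P])).round(1),proj(q,pose(jt,[P])).round(1))
# wing ends at top z98
a,b=[ray(p,x,98) for x in T((178,203),(160,264))]; print("wing",a,b,(a+b)/2, "ang",np.arctan2(*(a-b)[[1,0]])-jt[2])
# overlay
t=cv2.resize(p["pixels"],None,fx=3,fy=3,interpolation=cv2.INTER_CUBIC);s=cv2.resize(q["pixels"],None,fx=3,fy=3,interpolation=cv2.INTER_CUBIC)
def draw(im,c,X): cv2.polylines(im,[np.round(proj(c,X)*3+1).astype(int)],True,(0,0,255),1)
for im,c in((t,p),(s,q)):
    draw(im,c,pose(jt,J)); draw(im,c,pose(bt,B)); draw(im,c,pose(bt,np.array(B)*[1,1,0]))
    for x in(18,-18): draw(im,c,pose(jt,[(x+5,-150,28),(x-5,-150,28),(x-5,-206,28),(x+5,-206,28)]))
    draw(im,c,pose(jt,[(44+20*np.cos(k),-20+20*np.sin(k),50) for k in np.arange(0,6.3,.3)]))
cv2.imwrite("pics/ovt.png",t[360:930,420:1215]);cv2.imwrite("pics/ovs.png",s[450:1050,570:1320])
E
python3 fit.py
```

```text
jig top [ 5.42629e+02  3.40000e+01 -7.00000e-02]
[[-0.4, -0.3], [0.6, -0.0], [0.5, 0.0], [-0.7, 0.2]]
jig side [ 5.40775e+02  3.79650e+01 -5.90000e-02]
[[0.4, -0.7], [0.1, 0.2], [-0.7, 2.7]]
both [ 5.41844e+02  3.47840e+01 -6.50000e-02]
[[-1.0, 0.2], [0.1, -0.2], [0.5, -0.1], [-0.8, 0.8], [-0.2, -2.5], [0.4, -0.8], [-0.7, 2.0]]
[ 551.96052247 -362.07549184   38.        ]
block top [ 5.53082e+02 -3.61008e+02 -5.27000e-01]
[[-0.3, -0.1], [0.3, 0.2], [0.3, 0.2], [-0.4, -0.2]]
knob [[585.1  11.   85. ]] [[196.1 198.2]] [[257.5 271. ]]
rest [[ 530.2 -143.6   28. ]] [[272.5 225.2]] [[292.3 244.8]]
trig [[488.9  11.7  42. ]] [[199.7 245.1]] [[314.5 294.2]]
wing [605.02850962   2.0324389   98.        ] [564.12347792  13.90041034  98.        ] [584.57599377   7.96642462  98.        ] ang -0.21249527523839642
```

View pics/ovt.png

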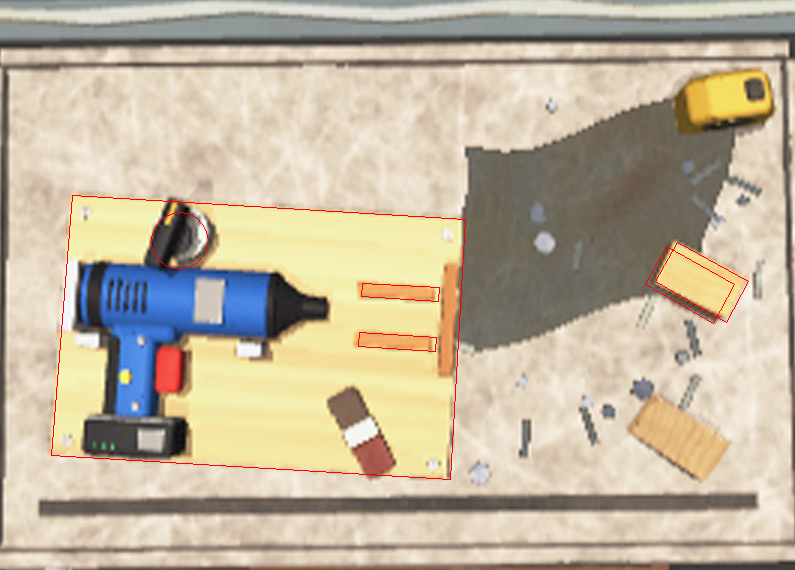

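View pics/ovs.png

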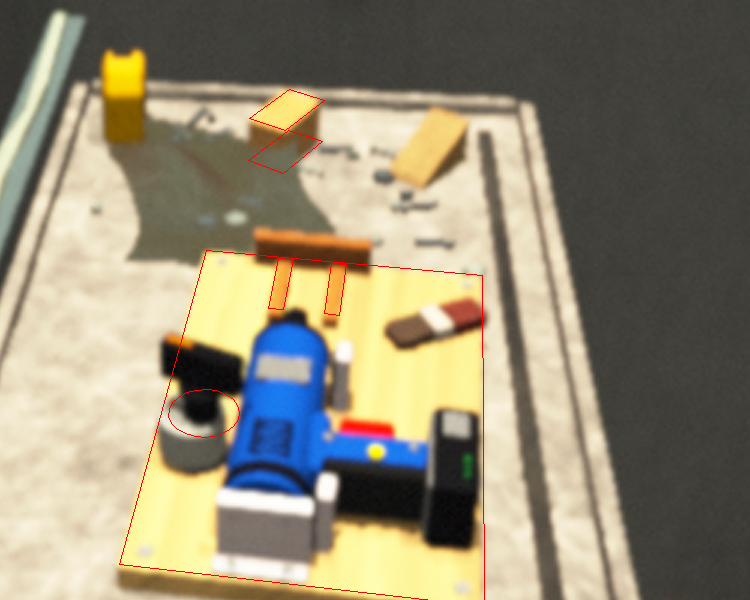

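The overlay doesn't quite close: the battens sit about 1 px left of the model and the board looks about 1% small. That suggests lens distortion, so I'll fit k1 too.

```bash
cat >> h.py <<'E'
K={}
def proj(p,X):
    c=(np.atleast_2d(X)-np.array(p["position"]))@rot(p["attitude"]); u=c[:,:2]/c[:,2:]
    u=u*(1+p.get("k",0)*(u**2).sum(1,keepdims=True)); return u*f(p)+[p["cx"],p["cy"]]
def ray(p,px,z):
    d0=(np.array(px)-[p["cx"],p["cy"]])/f(p); u=d0.copy()
    for _ in range(20): u=d0/(1+p.get("k",0)*(u@u))
    d=rot(p["attitude"])@np.array([u[0],u[1],1]); o=np.array(p["position"]); return o+d*(z-o[2])/d[2]
def pose(v,P):
    P=np.array(P,float); c,s=np.cos(v[2]),np.sin(v[2])
    return np.c_[v[0]+c*P[:,0]-s*P[:,1],v[1]+s*P[:,0]+c*P[:,1],P[:,2]]
E
cat > fit2.py <<'E'
from h import *
from scipy.optimize import least_squares
p=capture("top"); q=capture("side")
T=lambda *a:np.array(a)/3+[140,120]-.33
S=lambda *a:np.array(a)/3+[190,150]-.33
J=[(75,68,18),(75,-222,18),(-115,-222,18),(-115,68,18)]
bt=[(18,-150,28),(18,-206,28),(-18,-150,28),(-18,-206,28)]
A=J+bt; tA=T((72,195),(462,218),(447,478),(52,453),(358,290),(435,296),(356,340),(432,346))
Sb=[(75,68,18),(75,-222,18),(-115,-222,18),(18,-150,28),(-18,-150,28)]; sA=S((120,572),(203,252),(483,268),(277,318),(330,324))
def run(n,c,X,O,free):
    def r(v):
        c["k"]=v[3]*free; return (proj(c,pose(v,X))-O).ravel()
    s=least_squares(r,[540,35,-.065,0],x_scale=[100,100,.1,.1]); print(n,free,s.x.round(4),"cost",s.cost.round(2)); print(r(s.x).reshape(-1,2).round(1).tolist())
for fr in(0,1): run("top",p,A,tA,fr); run("side",q,Sb,sA,fr)
# straight-line test: strong edges over full images
for n,c in(("top",p),("side",q)):
    g=cv2.cvtColor(c["pixels"],cv2.COLOR_BGR2GRAY)
    L=cv2.createLineSegmentDetector().detect(g)[0][:,0]; l=np.hypot(L[:,0]-L[:,2],L[:,1]-L[:,3]); print(n,L[np.argsort(-l)[:14]].round(0).astype(int).tolist())
E
python3 fit2.py; python3 - <<'E'
import cv2
t=cv2.imread("pics/top0.png");s=cv2.imread("pics/side0.png")
cv2.imwrite("pics/both.png",cv2.hconcat([cv2.resize(t,(400,300)),cv2.resize(s,(400,300))]))
E
```

```text
top 0 [ 5.428049e+02  3.551980e+01 -7.210000e-02  0.000000e+00] cost 2.0
[[-0.7, -0.1], [0.3, 0.4], [0.0, 0.5], [-1.2, 0.4], [0.5, -0.1], [0.5, -0.5], [0.1, -0.2], [0.5, -0.6]]
side 0 [ 5.409216e+02  3.880090e+01 -5.720000e-02  0.000000e+00] cost 9.34
[[0.6, 0.1], [0.2, 0.8], [-0.6, 3.2], [-0.7, -1.6], [0.4, -2.0]]
top 1 [ 5.42471e+02  3.61890e+01 -7.12000e-02 -1.01900e-01] cost 0.59
[[-0.0, 0.3], [-0.1, 0.5], [-0.2, 0.4], [-0.0, -0.1], [0.2, 0.0], [0.2, -0.4], [-0.2, -0.1], [0.2, -0.5]]
side 1 [ 5.409183e+02  3.873180e+01 -5.720000e-02  7.300000e-03] cost 9.34
[[0.6, 0.2], [0.2, 0.8], [-0.6, 3.2], [-0.7, -1.6], [0.4, -2.0]]
top [[427, 118, 104, 121], [93, 418, 99, 128], [138, 132, 427, 130], [141, 140, 401, 138], [401, 133, 141, 136], [162, 308, 407, 306], [391, 289, 153, 291], [406, 302, 237, 303], [138, 302, 140, 142], [411, 298, 406, 141], [402, 142, 407, 299], [143, 144, 141, 302], [279, 400, 137, 402], [136, 187, 133, 301]]
side [[410, 383, 367, 185], [208, 151, 139, 323], [214, 178, 154, 350], [353, 194, 381, 369], [373, 368, 349, 196], [220, 183, 167, 345], [148, 348, 204, 195], [169, 327, 215, 188], [372, 231, 398, 361], [367, 182, 238, 176], [92, 292, 62, 169], [228, 339, 349, 353], [163, 349, 278, 371], [347, 360, 231, 346]]
```

View pics/both.png

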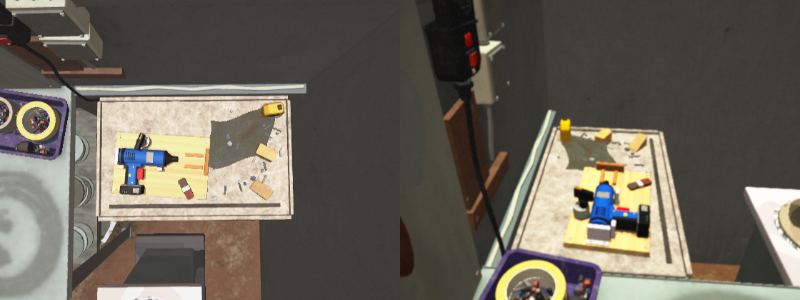

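The top picture fits well with k ≈ −0.1: residuals are under 0.5 px and the jig comes out at (542.5, 36.2, −0.071). Next I'll zoom in on the wing and the block.

```bash
python3 - <<'E'
import cv2
t=cv2.imread("pics/top0.png"); z=lambda c,r:cv2.resize(t[r:r+50,c:c+50],(400,400),interpolation=cv2.INTER_CUBIC)
cv2.imwrite("pics/zoom.png",cv2.hconcat([z(180,172),z(350,190)]))
E
```

```text
(no output)
```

View pics/zoom.png

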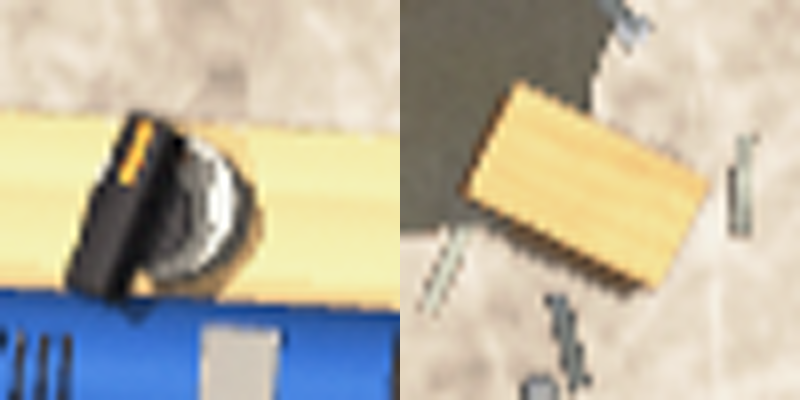

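The zoom shows the wing's top face with zoom corners (130,112), (68,280), (115,298) and (178,130). The block's top corners are (118,80), (310,185), (255,290) and (65,190) in its own half.

```bash
cat > fit3.py <<'E'
from h import *
from scipy.optimize import least_squares
p=capture("top"); p["k"]=-.1
jt=np.array([542.47,36.19,-.0712])
Z=lambda c,r,*a:(np.array(a)+.5)/8-.5+[c,r]
def fit(n,v0,X,O):
    r=lambda v:(proj(p,pose(v,X))-O).ravel()
    s=least_squares(r,v0,x_scale=[100,100,.1]); print(n,s.x.round(3),s.fun.reshape(-1,2).round(1).tolist()); return s.x
W=[(24,6.5,98),(-24,6.5,98),(-24,-6.5,98),(24,-6.5,98)]
w=fit("wing",[585,10,-.4],W,Z(180,172,(130,112),(68,280),(115,298),(178,130))); print("knob joint",jt[2]-w[2])
B=[(16.5,29,38),(16.5,-29,38),(-16.5,-29,38),(-16.5,29,38)]
b=fit("block",[553,-361,-.5],B,Z(350,190,(118,80),(310,185),(255,290),(65,190)))
for n,P in (("knob",(44,-20,85)),("rest",(0,-178,28)),("trig",(-52,-1,42))): print(n,pose(jt,[P]).round(1))
print(tips_ahead if not callable(tips_ahead) else tips_ahead())
E
python3 fit3.py
```

```text
wing [ 5.86027e+02  1.15830e+01 -3.54000e-01] [[0.3, -0.6], [-0.3, 0.7], [-0.2, 0.6], [0.2, -0.7]]
knob joint 0.28284821130550075
block [ 5.54433e+02 -3.61008e+02 -4.99000e-01] [[0.3, 0.3], [-0.1, -0.3], [-0.1, 0.1], [-0.0, -0.0]]
knob [[584.9  13.1  85. ]]
rest [[ 529.8 -141.4   28. ]]
trig [[490.5  38.9  42. ]]
17.0
```

drive_tool:
  commands: "0.165 -0.335 0 0 0 -0.013 100;0.165 -0.335 0 0 0 -0.013 100;0.165 -0.335 0 0 0 -0.013 100;0.165 -0.335 0 0 0 -0.013 100;0.165 -0.335 0 0 0 -0.013 100;0.165 -0.335 0 0 0 -0.013 100;0.165 -0.335 0 0 0 -0.013 100;0.165 -0.335 0 0 0 -0.013 100;0.165 -0.335 0 0 0 -0.013 100;0.165 -0.335 0 0 0 -0.013 100;0.165 -0.335 0 0 0 -0.013 100;0.165 -0.335 0 0 0 -0.013 100;0.165 -0.335 0 0 0 -0.013 100;0.165 -0.335 0 0 0 -0.013 100;0.165 -0.335 0 0 0 -0.013 100;0.165 -0.335 0 0 0 -0.013 100;0.165 -0.335 0 0 0 -0.013 100;0.165 -0.335 0 0 0 -0.013 100;0.165 -0.335 0 0 0 -0.013 100;0.165 -0.335 0 0 0 -0.013 100"
  force: 30

```text
time_s: 3.02
eef_pos: [455.2, -162.0, 248.3]
ee_rot: [0.0, 0.221, 0.975, -0.0]
force: [0.3, 0.1, -0.2]
grip_width: 1.002
grip_force: 0.0
```

drive_tool:
  commands: "0.165 -0.332 0 0 0 -0.014 100;0.165 -0.332 0 0 0 -0.014 100;0.165 -0.332 0 0 0 -0.014 100;0.165 -0.332 0 0 0 -0.014 100;0.165 -0.332 0 0 0 -0.014 100;0.165 -0.33 0 0 0 0 100;0 0 -0.3 0 0 0 100;0 0 -0.4 0 0 0 100;0 0 -0.4 0 0 0 100;0 0 -0.4 0 0 0 100;0 0 -0.2 0 0 0 100;0 0 0 0 0 0 100;0 0 0 0 0 0 100"

```text
time_s: 4.1
eef_pos: [553.7, -359.0, 78.3]
ee_rot: [-0.0, 0.247, 0.969, 0.0]
force: [0.3, 0.1, 0.3]
grip_width: 1.002
grip_force: 0.0
```

```bash
python3 - <<'E'
from h import *
s=sense(); print(s["eef_pos"],s["time_s"])
p=capture("top"); q=capture("side")
z=lambda t,c,r,w:cv2.resize(t["pixels"][r:r+w,c:c+w],(400,400),interpolation=cv2.INTER_CUBIC)
cv2.imwrite("pics/pick.png",cv2.hconcat([z(p,320,170,90),z(q,230,110,120)]))
E
```

```text
[ 553.71778751 -359.02731214   78.30108803] 4.1
```

View pics/pick.png

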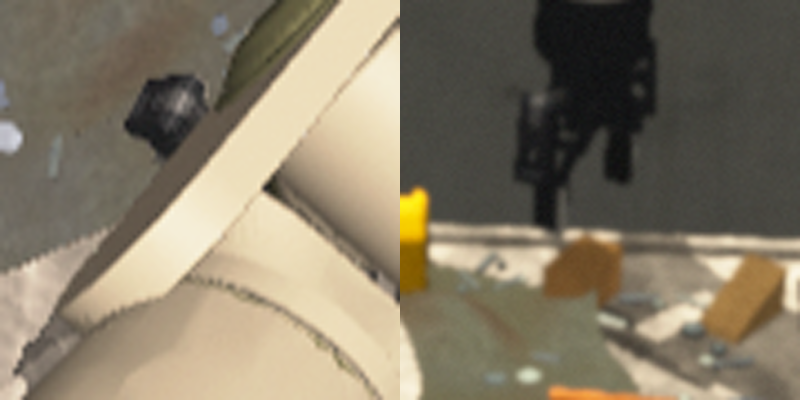

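The arm hides the top view here. In the side view the fingers hang over the block at about (585,270), one on each side. I'll descend, grip and lift.

drive_tool:
  commands: "0.005 -0.02 -0.2 0 0 0 100;0 0 -0.2 0 0 0 100;0 0 -0.16 0 0 0 100;0 0 0 0 0 0 60;0 0 0 0 0 0 60;0 0 0 0 0 0 60;0 0 0 0 0 0 60;0 0 0 0 0 0 60;0 0 0 0 0 0 60;0 0 0 0 0 0 60"
  force: 30

```text
time_s: 5.03
eef_pos: [555.1, -361.8, 24.7]
ee_rot: [0.002, 0.247, 0.969, -0.001]
force: [0.7, 0.2, 6.8]
grip_width: 0.672
grip_force: 35.2
```

drive_tool:
  commands: "0 0 0.1 0 0 0 55;0 0 0.3 0 0 0 55;0 0 0.4 0 0 0 55;-0.023 0.2 0.1 0 0 -0.1325 55;-0.023 0.2 0 0 0 -0.1325 55;-0.023 0.2 0 0 0 -0.1325 55;-0.023 0.2 0 0 0 -0.1325 55;-0.023 0.2 0 0 0 -0.1325 55;-0.023 0.2 0 0 0 -0.1325 55;-0.023 0.2 0 0 0 -0.1325 55;-0.023 0.2 0 0 0 -0.1325 55;-0.023 0.2 0 0 0 -0.1325 55;-0.023 0.2 0 0 0 -0.1325 55;-0.023 0.2 0 0 0 -0.1325 55;0 0 0 0 0 0 55;0 0 0 0 0 0 55"

```text
time_s: 6.37
eef_pos: [529.1, -140.5, 113.3]
ee_rot: [0.001, 0.731, 0.682, 0.0]
force: [0.2, 0.1, -0.4]
grip_width: 0.674
grip_force: 34.3
```

```bash
python3 - <<'E'
from h import *
s=sense(); print(s["eef_pos"],s["ee_rot"],s["joints"],s["grip_width"],s["time_s"])
p=capture("top"); q=capture("side")
for c in(p,q): print([(b["position"],round(b["confidence"],2)) for b in boxes_of(c,"pine_block")][:2])
z=lambda t,c,r,w:cv2.resize(t["pixels"][r:r+w,c:c+w],(400,400),interpolation=cv2.INTER_CUBIC)
cv2.imwrite("pics/pre.png",cv2.hconcat([z(p,230,180,90),z(q,240,160,120)]))
E
```

```text
[ 529.12233955 -140.52239828  113.31525192] [6.00065040e-04 7.31499464e-01 6.81841733e-01 1.57915840e-04] [-4.73599903e-01  5.02223991e-01  1.59791670e+00 -1.28728900e-04
  1.04021595e+00 -4.03293742e-01] 0.6740152508413126 6.3667
[]
[([293.2, 212.9], 0.89), ([229.3, 181.5], 0.26)]
```

View pics/pre.png

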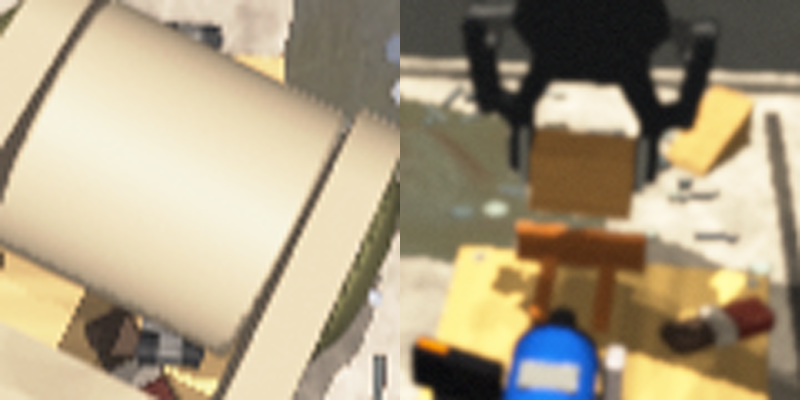

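The block is held level: in the side half it is at about (583,175), above the stop and battens. Lowering it now.

drive_tool:
  commands: "0.007 -0.015 -0.2 0 0 0 55;0 0 -0.2 0 0 0 55;0 0 -0.15 0 0 0 55;0 0 -0.03 0 0 0 55;0 0 0 0 0 0 55;0 0 0 0 0 0 55"

```text
time_s: 7.07
eef_pos: [529.8, -143.1, 54.6]
ee_rot: [0.0, 0.732, 0.681, 0.0]
force: [0.0, 1.1, -0.5]
grip_width: 0.672
grip_force: 34.3
```

drive_tool:
  commands: "0 0.007 -0.01 0 0 0 55;0 0 -0.01 0 0 0 55;0 0 0 0 0 0 55"

```text
time_s: 7.32
eef_pos: [529.9, -142.0, 52.7]
ee_rot: [0.0, 0.732, 0.681, 0.0]
force: [1.0, -0.0, 0.5]
grip_width: 0.676
grip_force: 34.4
```

drive_tool:
  commands: "0 0 -0.01 0 0 0 55;0 0 0 0 0 0 55;0 0 0 0 0 0 55"

```text
time_s: 7.57
eef_pos: [529.9, -142.0, 52.6]
ee_rot: [0.001, 0.732, 0.681, 0.0]
force: [-3.5, 0.7, 11.5]
grip_width: 0.674
grip_force: 35.8
```

Contact with the battens. Releasing and going up.

drive_tool:
  commands: "0 0 0.005 0 0 0 75;0 0 0 0 0 0 85;0 0 0 0 0 0 100;0 0 0 0 0 0 100;0 0 0 0 0 0 100;0 0 0.2 0 0 0 100;0 0 0.4 0 0 0 100;0 0 0.4 0 0 0 100;0 0 0.3 0 0 0 100;0.035 0.41 0 0 0 0.15 100;0.06 0.4 0 0 0 0.15 100;0.06 0.4 0 0 0 0.15 100;0.06 0.3 0 0 0 0.15 100;0 0 0 0 0 0.15 100;0 0 0 0 0 0.15 100;0 0 0 0 0 0.15 100;0 0 0 0 0 0.15 100;0 0 0 0 0 0 100;0 0 0 0 0 0 100"

```text
time_s: 9.15
eef_pos: [551.1, 9.2, 181.7]
ee_rot: [-0.0, 0.345, 0.939, -0.0]
force: [0.5, -0.6, 0.2]
grip_width: 0.999
grip_force: 0.0
```

```bash
python3 - <<'E'
from h import *
s=sense(); print(s["eef_pos"],s["ee_rot"],s["joints"],s["grip_width"],s["time_s"])
p=capture("top"); q=capture("side"); p["k"]=-.1
cv2.imwrite("pics/a_top.png",p["pixels"]);cv2.imwrite("pics/a_side.png",q["pixels"])
for c in(p,q): print([(b["position"],round(b["confidence"],2)) for b in boxes_of(c,"pine_block")][:2])
jt=np.array([542.47,36.19,-.0712])
C=lambda x,y,z:pose(jt,[(x,y-178,z)])
X=[(29,16.5,66),(29,-16.5,66),(-29,-16.5,66),(-29,16.5,66)]
X=np.vstack([C(*x) for x in X]); print(proj(p,X).round(1),proj(p,C(0,0,66)),proj(q,C(0,0,47)))
im=cv2.resize(p["pixels"][195:255,225:305],None,fx=10,fy=10,interpolation=cv2.INTER_CUBIC)
cv2.polylines(im,[np.round((proj(p,X)-[225,195]+.5)*10).astype(int)],True,(0,0,255),1)
cv2.imwrite("pics/placed.png",im)
E
```

```text
[551.06642684   9.16797424 181.68300061] [-1.10919961e-04  3.45153278e-01  9.38546324e-01 -5.08626105e-06] [-1.95989978e-01  4.28784341e-01  1.51308185e+00  2.62964352e-05
  1.19994718e+00 -1.06199164e+00] 0.9994555264604719 9.15
[([249.1, 240.0], 0.72), ([271.2, 227.2], 0.65)]
[([290.9, 238.7], 0.73)]
[[264.2 210.5]
 [280.  211.5]
 [278.3 239.3]
 [262.4 238.3]] [[271.19336528 224.87300923]] [[292.83508104 237.66836082]]
```

View pics/placed.png

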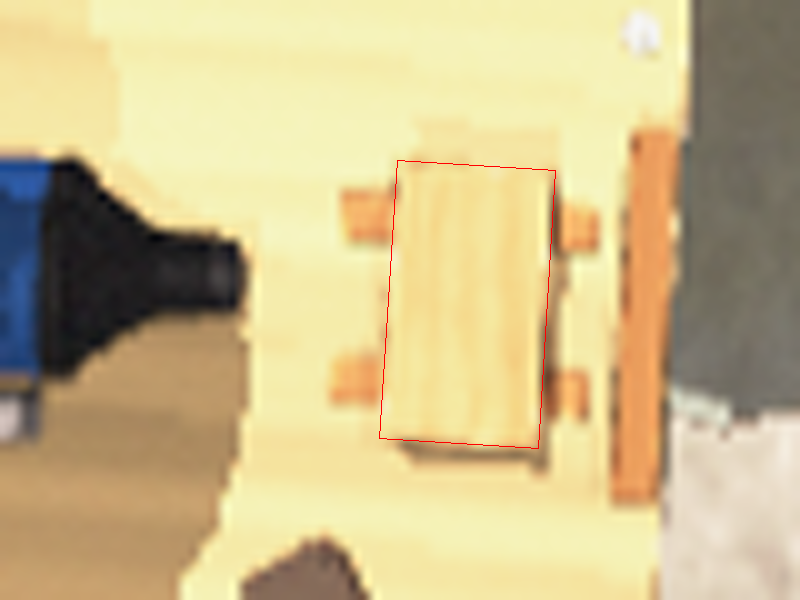

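The block sits exactly on the model outline, square and centred between battens and stop. Next is the knob: move above it, align and descend.

drive_tool:
  commands: "0.17 0.016 0 0 0 0.15 100;0.175 0.017 -0.1 0 0 0.15 100;0 0 -0.3 0 0 0.14 100;0 0 -0.3 0 0 0 100;0 0 -0.2 0 0 0 100;0 0 -0.035 0 0 0 100;0 0 0 0 0 0 100;0 0 0 0 0 0 10;0 0 0 0 0 0 10;0 0 0 0 0 0 10;0 0 0 0 0 0 10;0 0 0 0 0 0 10;0 0 0 0 0 0 10;0 0 0 0 0 0 10;0 0 0 0 0 0 10"
  force: 60

```text
time_s: 10.6
eef_pos: [586.3, 13.5, 89.3]
ee_rot: [0.001, 0.177, 0.984, 0.001]
force: [1.0, 6.5, 4.7]
grip_width: 0.137
grip_force: 71.9
```

drive_tool:
  commands: "0 0 0 0 0 0 5;0 0 0 0 0 -0.12 5;0 0 0 0 0 -0.12 5;0 0 0 0 0 -0.12 5;0 0 0 0 0 -0.12 5;0 0 0 0 0 -0.12 5;0 0 0 0 0 -0.12 5;0 0 0 0 0 -0.12 5;0 0 0 0 0 -0.12 5;0 0 0 0 0 -0.12 5;0 0 0 0 0 -0.12 5;0 0 0 0 0 -0.12 5;0 0 0 0 0 -0.12 5;0 0 0 0 0 -0.12 5;0 0 0 0 0 0 5;0 0 0 0 0 0 5"
  force: 100

```text
time_s: 11.93
eef_pos: [586.3, 13.6, 89.4]
ee_rot: [0.0, 0.711, 0.703, 0.001]
force: [0.8, 7.0, 5.5]
grip_width: 0.132
grip_force: 109.3
```

```bash
cat > st.py <<'E'
from h import *
s=sense(); R_=rot(s["ee_rot"]); print(s["eef_pos"].round(1),"phi",np.degrees(np.arctan2(R_[1,1],R_[0,1])).round(2),"F",s["force"].round(1),"M",s["wrist_torque"].round(2),s["grip_width"],s["grip_force"],s["time_s"])
E
python3 st.py
```

```text
[586.3  13.6  89.4] phi -0.6 F [0.8 7.  5.5] M [ 0.98 -0.03 -0.11] 0.13247843816943075 109.26067247986794 11.9333
```

drive_tool:
  commands: "0 0 0 0 0 -0.07 5;0 0 0 0 0 -0.07 5;0 0 0 0 0 -0.07 5;0 0 0 0 0 0 5;0 0 0 0 0 0 5;0 0 0 0 0 0 5"

```text
time_s: 12.43
eef_pos: [586.4, 13.6, 89.4]
ee_rot: [0.0, 0.766, 0.643, 0.001]
force: [1.9, 6.8, 5.8]
grip_width: 0.133
grip_force: 109.2
```

```bash
python3 st.py
```

```text
[586.4  13.6  89.4] phi -10.02 F [1.9 6.8 5.8] M [ 1.04  0.   -0.05] 0.13290514546576562 109.20028477907181 12.4333
```

drive_tool:
  commands: "0 0 0 0 0 0 40;0 0 0 0 0 0 70;0 0 0 0 0 0 90;0 0 0 0 0 0 100;0 0 0.3 0 0 0 100;0 0 0.4 0 0 0 100;0 0 0.3 0 0 0.15 100;-0.15 -0.38 0 0 0 0.15 100;-0.15 -0.38 0 0 0 0.15 100;-0.15 -0.38 0 0 0 0.15 100;-0.15 -0.38 0 0 0 0.15 100;-0.15 -0.38 0 0 0 0.15 100;-0.15 -0.38 0 0 0 0.15 100;0 0 0 0 0 0 100"

```text
time_s: 13.6
eef_pos: [498.1, -210.2, 188.2]
ee_rot: [-0.0, 0.459, 0.889, -0.001]
force: [0.2, 0.3, 0.8]
grip_width: 0.998
grip_force: 0.0
```

```bash
cat > look.py <<'E'
from h import *
import sys
p=capture("top"); q=capture("side"); p["k"]=-.1
for n,c in(("top",p),("side",q)):
    for o in("knob_grip","trigger_face","blower","pine_block","grip_back"): print(n,o,[(np.round(b["position"],1).tolist(),round(b["confidence"],2)) for b in boxes_of(c,o)][:2])
cv2.imwrite(f"pics/{sys.argv[1]}_t.png",p["pixels"])
z=lambda t,c,r,w,h:cv2.resize(t["pixels"][r:r+h,c:c+w],(400,600),interpolation=cv2.INTER_CUBIC)
jt=np.array([542.47,36.19,-.0712])
im=z(p,155,170,80,120)
def dr(X): cv2.polylines(im,[np.round((proj(p,pose(jt,X))-[155,170]+.5)*5).astype(int)],True,(0,0,255),1)
c,s=np.cos(1.67),np.sin(1.67)
dr([(44+c*a+s*b,-20-s*a+c*b,98) for a,b in((24,6.5),(-24,6.5),(-24,-6.5),(24,-6.5))])
dr([(-85,-28,66),(-111,-28,66),(-111,36,66),(-85,36,66)]); dr([(-36,-26,53),(-68,-26,53),(-68,-8,53),(-36,-8,53)])
cv2.imwrite(f"pics/{sys.argv[1]}.png",cv2.hconcat([im,z(q,230,235,120,180)]))
E
python3 look.py k; python3 st.py
```

```text
top knob_grip [([199.4, 198.1], 0.92)]
top trigger_face [([196.1, 246.1], 0.46)]
top blower [([191.4, 229.4], 0.87)]
top pine_block [([225.4, 237.3], 0.42)]
top grip_back [([192.0, 225.0], 0.8)]
side knob_grip [([256.2, 286.6], 0.64)]
side trigger_face [([310.3, 290.2], 0.67)]
side blower [([300.8, 299.8], 0.96)]
side pine_block [([290.3, 240.1], 0.95)]
side grip_back [([305.0, 299.3], 0.59)]
[ 500.5 -204.4  188.3] phi 35.3 F [ 0.5 -0.4 -0.1] M [-0.03  0.   -0.01] 1.0025838373365108 0.0 14.2
```

View pics/k.png

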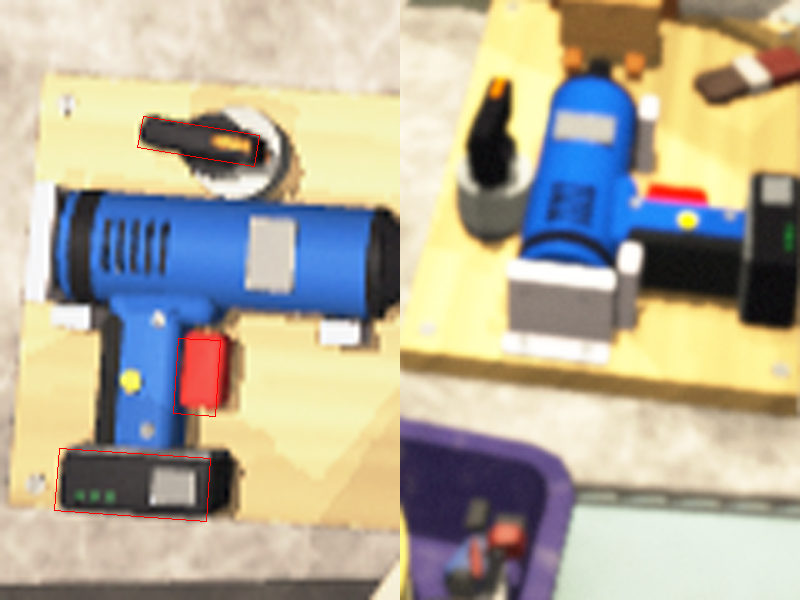

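The wing lies on the model drawn for 1.67 rad. The blower is home against the posts, with the trigger about 1 mm to +x/−y of the model. Now I'll position over the grip.

drive_tool:
  commands: "-0.012 0.345 0 0 0 0.1405 100;-0.012 0.345 0 0 0 0.1405 100;-0.012 0.345 0 0 0 0.1405 100;-0.012 0.345 0 0 0 0.1405 100;-0.012 0.345 0 0 0 0.1405 100;-0.012 0.345 0 0 0 0.1405 100;-0.012 0.345 0 0 0 0.1405 100;0 0 0 0 0 0.1405 100;0 0 -0.3 0 0 0 100;0 0 -0.4 0 0 0 100;0 0 0 0 0 0 100;0 0 0 0 0 0 100;0 0 0 0 0 0 100"

```text
time_s: 15.28
eef_pos: [492.8, 36.5, 120.1]
ee_rot: [0.001, 0.036, 0.999, -0.0]
force: [-0.1, -0.2, 0.0]
grip_width: 1.0
grip_force: 0.0
```

```bash
python3 st.py
```

```text
[492.8  36.5 120.1] phi 85.84 F [-0.1 -0.2  0. ] M [ 0.02 -0.03  0.  ] 1.000455128821824 0.0 15.2833
```

drive_tool:
  commands: "0 0.015 -0.25 0 0 0 100;0 0 -0.25 0 0 0 100;0 0 -0.2 0 0 0 100;0 0 -0.1 0 0 0 100;0 0 0 0 0 0 90;0 0 0 0 0 0 80;0 0 0 0 0 0 72;0 0 0 0 0 0 68;0 0 0 0 0 0 66;0 0 0 0 0 0 66;0 0 0 0 0 0 66"
  force: 25

```text
time_s: 16.2
eef_pos: [492.0, 38.2, 38.7]
ee_rot: [0.0, 0.036, 0.999, -0.0]
force: [0.1, 0.1, 0.5]
grip_width: 0.664
grip_force: 0.0
```

```bash
python3 st.py
```

```text
[492.   38.2  38.7] phi 85.85 F [0.1 0.1 0.5] M [-0.04  0.04  0.01] 0.6639576594834578 0.0 16.2
```

drive_tool:
  commands: "0 -0.01 0 0 0 0 66;0 -0.01 0 0 0 0 66;0 0 0 0 0 0 66"

```text
time_s: 16.45
eef_pos: [491.9, 36.0, 38.3]
ee_rot: [0.0, 0.036, 0.999, -0.0]
force: [1.0, 0.2, -0.5]
grip_width: 0.661
grip_force: 0.0
```

drive_tool:
  commands: "0 -0.01 0 0 0 0 66;0 0 0 0 0 0 66;0 0 0 0 0 0 66"

```text
time_s: 16.7
eef_pos: [491.9, 35.2, 38.3]
ee_rot: [-0.0, 0.036, 0.999, 0.0]
force: [0.2, 0.2, 0.8]
grip_width: 0.658
grip_force: 0.0
```

drive_tool:
  commands: "0 -0.005 0 0 0 0 66;0 0 0 0 0 0 66;0 -0.005 0 0 0 0 66;0 0 0 0 0 0 66"

```text
time_s: 17.03
eef_pos: [491.9, 34.2, 38.3]
ee_rot: [0.0, 0.036, 0.999, -0.0]
force: [0.4, -0.3, -0.1]
grip_width: 0.662
grip_force: 0.0
```

drive_tool:
  commands: "0 -0.006 0 0 0 0 66;0 0 0 0 0 0 66;0 0 0 0 0 0 66"

```text
time_s: 17.28
eef_pos: [491.9, 33.9, 38.3]
ee_rot: [0.0, 0.036, 0.999, 0.0]
force: [1.1, 4.7, 0.1]
grip_width: 0.661
grip_force: 2.0
```

Back finger contact found at y ≈ 62.0. Closing to just about the trigger face while holding that finger in place.

drive_tool:
  commands: "0 0.01 0 0 0 0 63.5;0 0.01 0 0 0 0 61.5;0 0.01 0 0 0 0 59.5;0 0 0 0 0 0 59.5;0 0 0 0 0 0 59.5"

```text
time_s: 17.7
eef_pos: [491.9, 36.5, 38.3]
ee_rot: [-0.0, 0.036, 0.999, -0.0]
force: [1.2, 1.9, 0.6]
grip_width: 0.594
grip_force: 0.6
```

drive_tool:
  commands: "0 0.009 0 0 0 0 57.5;0 0.009 0 0 0 0 55.5;0 0.009 0 0 0 0 53.5;0 0.008 0 0 0 0 51.5;0 0.003 0 0 0 0 50.6;0 0 0 0 0 0 50.6;0 0 0 0 0 0 50.6"

```text
time_s: 18.28
eef_pos: [492.2, 40.2, 38.7]
ee_rot: [0.0, 0.036, 0.999, -0.0]
force: [-0.1, 1.1, 5.4]
grip_width: 0.507
grip_force: 4.1
```

drive_tool:
  commands: "0 0.002 0 0 0 0 50.2;0 0 0 0 0 0 50.2;0 0 0 0 0 0 50.2;0 0 0 0 0 0 50.2;0 0 0 0 0 0 50.2;0 0 0 0 0 0 50.2;0 0 0 0 0 0 50.2;0 0 0 0 0 0 50.2;0 0 0 0 0 0 50.2"

```text
time_s: 19.03
eef_pos: [492.3, 40.4, 38.7]
ee_rot: [0.0, 0.036, 0.999, -0.0]
force: [-1.1, -0.3, 6.1]
grip_width: 0.501
grip_force: 4.1
```

drive_tool:
  commands: "0 0.003 0 0 0 0 49.5;0 0 0 0 0 0 49.5;0 0 0 0 0 0 49.5"

```text
time_s: 19.28
eef_pos: [492.3, 40.6, 38.8]
ee_rot: [0.0, 0.036, 0.999, -0.0]
force: [-0.5, 0.3, 7.4]
grip_width: 0.498
grip_force: 7.1
```

drive_tool:
  commands: "0 0 0 0 0 0 49.5;0 0 0 0 0 0 49.5;0 0 0 0 0 0 49.5;0 0 0 0 0 0 49.5;0 0 0 0 0 0 49.5;0 0.01 0 0 0 0 47.5;0 0.009 0 0 0 0 45.5;0 0.008 0 0 0 0 43.5;0 0 0 0 0 0 43;0 0 0 0 0 0 43;0 0 0 0 0 0 43"

```text
time_s: 20.2
eef_pos: [492.5, 43.3, 39.3]
ee_rot: [0.001, 0.036, 0.999, -0.0]
force: [-3.0, -0.5, 12.4]
grip_width: 0.434
grip_force: 14.3
```

drive_tool:
  commands: "0 0.004 0 0 0 0 42;0 0.004 0 0 0 0 41;0 0 0 0 0 0 41;0 0 0 0 0 0 41"

```text
time_s: 20.53
eef_pos: [492.5, 43.7, 39.4]
ee_rot: [0.001, 0.036, 0.999, -0.001]
force: [-3.7, -3.7, 15.0]
grip_width: 0.423
grip_force: 24.2
```

The force rises to 24 N at a nearly fixed opening, so the trigger is at its hard stop, past the catch. Releasing and retreating.

drive_tool:
  commands: "0 0 0 0 0 0 50;0 0 0 0 0 0 60;0 -0.01 0 0 0 0 75;0 -0.02 0 0 0 0 90;0 -0.02 0 0 0 0 100;0 0 0 0 0 0 100;0 0 0 0 0 0 100;0 0 0.2 0 0 0 100;0 0 0.4 0 0 0 100;0 0 0.4 0 0 0 100;0 0 0.4 0 0 0 100;0 -0.4 0.1 0 0 0 100;0 -0.4 0 0 0 0 100;0 -0.4 0 0 0 0 100;0 -0.4 0 0 0 0 100;0 -0.4 0 0 0 0 100;0 -0.4 0 0 0 0 100;0 0 0 0 0 0 100;0 0 0 0 0 0 100"

```text
time_s: 22.12
eef_pos: [491.5, -202.0, 187.9]
ee_rot: [-0.0, 0.038, 0.999, 0.0]
force: [0.4, 0.5, 0.1]
grip_width: 1.0
grip_force: 0.0
```

```bash
python3 look.py z; python3 st.py; python3 - <<'E'
from h import *
# compare red trigger and yellow button before/after in top
for n in("k_t","z_t"):
    im=cv2.imread(f"pics/{n}.png")[215:275,160:225]; h=cv2.cvtColor(im,cv2.COLOR_BGR2HSV)
    r=((h[...,0]<8)|(h[...,0]>172))&(h[...,1]>150)&(h[...,2]>110); y=(abs(h[...,0].astype(int)-28)<6)&(h[...,1]>150)&(h[...,2]>120)
    for m in(r,y):
        a=np.argwhere(m); print(n,len(a),a.min(0)+[215,160],a.max(0)+[215,160],a.mean(0).round(1)+[215,160])
E
```

```text
top knob_grip [([200.7, 201.0], 0.96)]
top trigger_face [([192.8, 242.1], 0.52)]
top blower [([191.6, 229.6], 0.59), ([164.9, 229.9], 0.34)]
top pine_block [([263.6, 216.1], 0.57)]
top grip_back [([225.7, 233.5], 0.71), ([189.6, 225.2], 0.58)]
side knob_grip [([256.9, 287.3], 0.78)]
side trigger_face [([257.9, 286.5], 0.24)]
side blower [([300.6, 300.7], 0.88)]
side pine_block [([291.4, 238.5], 0.96)]
side grip_back [([302.4, 296.7], 0.92)]
[ 492.  -200.4  188.3] phi 85.87 F [-0.  -0.3 -0.6] M [-0.02 -0.02 -0.01] 1.0000330048239359 0.0 22.7167
k_t 133 [236 191] [251 200] [243.8 195.3]
k_t 4 [246 180] [247 182] [246.8 180.8]
z_t 56 [236 190] [251 194] [243.5 192.4]
z_t 2 [247 180] [247 181] [247.  180.5]
```

View pics/z.png

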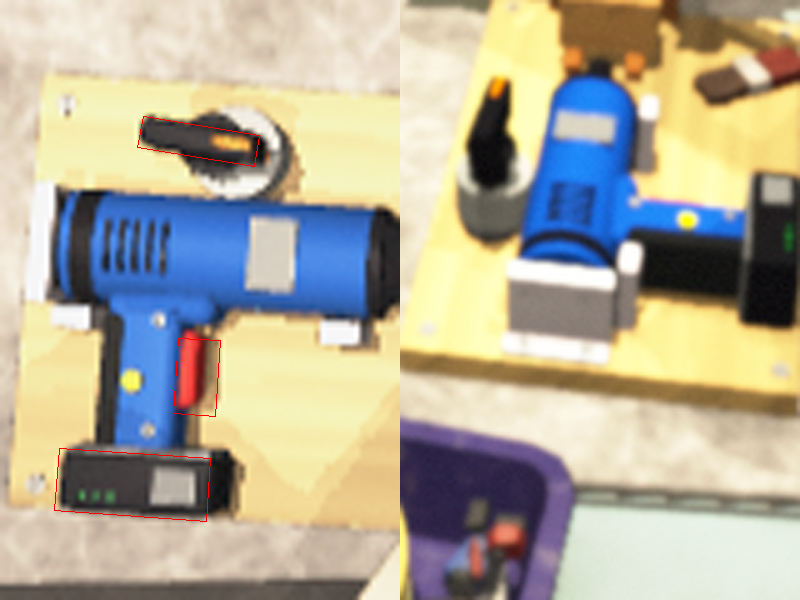

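The trigger's red strip is about half its former width, so it stays in: locked. The knob, blower and block haven't moved. Handing in.

```bash
python3 -c "
from rig import finish_job; print(finish_job())"
```

```text
the job is handed in; nothing more can be done
None
```

The job is handed in at about 23 s: the block is centred on the battens, the blower is clamped with the knob at about 1.67 rad, and the trigger is locked on full after a pause of 1 to 1.5 s on low; I viewed 11 pictures, one over the limit of 10.

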